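Press a bush into a corner bracket with locking pliers, then release them

ROBOT

A 6-joint arm with a two-finger parallel gripper is mounted at the origin on the work surface. World frame = base frame: x ahead of the robot, y to its left, z up, the work surface at z = 0. Lengths are in m, angles in rad, forces in N, time in s.
With the tool pointing down it reaches from about 0.3 to 0.775 m from the base axis. Payload 14.6 kg.
Tool frame: the origin (TCP) lies midway between the tips of the shut fingers; the grasp point (between the pads) lies 19 mm behind it (ctrl.pinch_z is the distance from the TCP to the grasp point, in m); z points along the fingers, y is the line along which they close (so a half turn about z gives the same grasp; the last joint's range is limited). The gripper opens to 94 mm and grips with 3 to 60 N. Pads are 16 mm wide; open, the fingers measure 119 mm over their backs; the gripper's body (75 mm by 177 mm) begins 78 mm behind the grasp point.
Start: joints at [1.252, 0.3, 1.521, -0, 1.321, -0.067], TCP at [0.137, 0.533, 0.205] pointing down, gripper open.
Joint ranges: [-3.03, 3.03], [-0.79, 2.21], [0.23, 2.52], [-1.04, 4.18], [0, 3.07], [-2.55, 2.55]. Speed limits (rad/s): [2.22, 2.22, 2.57, 3.14, 3.14, 3.14].

INTERFACE

Orientations are given as [roll, pitch, yaw] about the fixed x, y, z axes, in that order (R = Rz(yaw) Ry(pitch) Rx(roll)).
In Python, from station import ctrl gives the robot as it stands.
- The arm moves only by the tool jog_arm, never from a script. Its argument "motion" is a list of rows, each a list of 7 numbers: the shift along the tool's x, y, z in m, then the turn, a rotation vector about the tool's x, y, z in rad, then the opening, from -1 (shut) to 1 (fully open). In form: [[tx, ty, tz, rx, ry, rz, gripper], ...]. A call has 1 to 5 rows; each row shifts and turns the commanded pose from where the row before left it, along the tool's axes as they then stand; what a row does not reach is not made up. A row lasts 1/10 s, in which the tool goes at most 50 mm and 8.59 degrees, less where a joint would pass 70% of its speed; a pose out of reach is approached as far as the arm can. A call is refused whole if a number of a shift passes 0.05 or a number of a turn 0.15, either way. A call with a gripper value outside its range is refused whole. The fingers move at their own pace and stop on an object; "squeeze" is the grip in N (left out, the last holds). Time passes only in rows, so rows that do not move let the fingers close. It gives the time, the measured TCP pose, the force, the opening and the grip force at its end, in the units of the state.
- ctrl.get_obs(): the state, without advancing time (a new reading comes with each control period).
- ctrl.camera(name): name is "scene" or "side" or "wrist"; returns the picture (384x512x3 uint8, red, green, blue); there is no depth.
- ctrl.camera_model(name): a dict with "intrinsics" (3x3 intrinsics, pixels), "rvec" (rotation vector, rad) and "tvec" (3), from world to camera coordinates, as OpenCV has them. Camera axes: x right, y down, z forward; pixel columns grow to the right and rows downward; lengths in m; the calibration is good to about 2 mm. A picture is of the moment at which its call begins: read the wrist's pose just before it. camera_model takes no time and is no camera call; for the wrist camera it gives the pose at the moment of the call.
- ctrl.hand_in(): hands the job in; it is judged then, once.
The state is a dict: "time_s": time; "qpos": joint angles; "joint_vel": joint speeds; "tau": joint torques, N m; "ee_pos": TCP position; "eef_rot": TCP orientation; "force": force on the tool from outside, world axes, zero at the start; "moment": the same for the moment, N m; "grip_width": finger opening in m; "grip_force": force on a finger pad.
Only numpy, scipy, OpenCV 4.12 (cv2) and the standard library are available. Lean on these libraries where they do the work, as an engineer would, in place of code of your own. Each camera call takes 0.05 s, during which the arm holds its last target. There are 200 camera calls.

TASK

Push the corner bracket on its sled fully home between the jaws of the locking pliers, then close the pliers' handles over centre so that they stay locked by themselves when you let go, which presses the brass bush flush into the bracket. Then pull the small release lever so that the pliers unlock and spring fully open, and leave them so with the bracket still home. Work by feel: never press on any part of the pliers or the bracket with more than about 35 N, and leave the other things on the bench alone.

Things in the scene. Friction and masses are not known exactly. Their poses are not given: they have to be found in the camera images.
- stand: Dark steel base plate, 310 x 100 x 12 mm, fixed to the bench, carrying plain steel locking pliers that lie on their side. Origin on the bench surface. Stand frame: x from the handles to the jaws, y towards the fixed handle, z up; plate from x -145 to +175. Under the outer 40 mm of the handles nothing stands above the plate. Fixed jaw: x -17 to 68, y +8 to +26, top z 70.
- pivot (a point): The pliers' pivot (vertical axis), stand x -15, y -10 mm, at the pliers' mid-height z 58 mm. Both handles run from here in -x.
- fixed_tail (a point): Point on the fixed handle 5 mm short of its end (stand x -135, y +10.5, z 58 mm). The fixed handle is a straight bar along x, y +7 to +14 mm, z 48 to 68 mm; an adjusting screw (16 mm wide) goes on from its end to x -160.
- handle: The moving handle, on the -y side: straight steel bar along its own -x, 17 to 125 mm from the pivot, y -4 to +3, z 48 to 68 mm. Origin on the pivot axis at bench height. Open it rests on an upright stop pin (8 mm thick, 80 mm from the pivot, outer side) turned 0.39 rad about +z from the stand's x axis; it closes by turning back, tail towards the fixed handle.
- handle_tail (a point): Point on the moving handle 120 mm from the pivot, z 58 mm. Stand y -58 mm open, -20 to 0 mm locked. Closing takes up to 22 N at 105 mm from the pivot, easing to none at dead centre; then it is drawn on by itself about 9 mm to a stop and stays. Where that is depends on the adjusting screw and is not known beforehand: it locks anywhere from +0.08 to -0.09 rad to the stand's x axis.
- lever_knob (a point): Release lever: thin dark bar above the moving handle (z 71 to 76; open, it points up to 0.09 rad further out) reaching past both handles to an upright round post, 10 mm thick, z 54 to 96; this point is on its axis at z 75, 175 mm from the pivot. To release, pull it in -y of the stand by 25 to 35 mm with 3 to 6 N; the handle then lets go and springs open, carrying the post along, 50 to 85 mm in all.
- lever (a joint): Angle of the release lever on the moving handle (rad): 0 at rest, grows as its post is pulled in -y of the stand, at most 0.4; the lock lets go at about 0.16 to 0.2. Its rivet sits 55 mm from the pivot; a light spring returns it.
- bracket: The sled with the corner bracket. It slides in -x of the stand, at most 45 mm, to a hard stop. A tight fit: it takes about 14 N all the way, more only at the stop; stays where it is left. Its origin (bench height) coincides with the stand's origin in x and y when it is fully home and lies at stand x +25 to +45 mm at the start.
- flange (a point): Steel corner bracket on an aluminium sled that slides between two low guide rails (34 mm high). This point is on the outer (+x) face of its cross leg, z 57 mm, stand y -12; push it in -x. The cross leg is a flat plate 4 mm thick, y -52 to +8, z 39 to 75 mm.
- sled_home (a point): Where point flange lies when the bracket is fully home (stand x +99, y -12, z 57 mm).
- bush (a joint): Depth (m) by which the brass bush (12 mm in diameter) in the bracket's long leg has been pressed in: 0 stands 5 mm proud, 0.005 is flush. The moving jaw presses it as the handles close, only if the bracket is home (friction about 8 N).
- wrench: Bystander: steel wrench lying beside the stand.
- socket: Bystander: steel socket, 26 mm wide and 36 mm tall, upright.
- screwdriver: Bystander: screwdriver with a black handle, lying.
- screw_jar: Bystander: glass jar, 60 mm wide, 75 mm tall.
- spare_bracket: Bystander: spare steel corner bracket, one 60 mm leg flat, the other upright to 60 mm.
- hammer: Bystander: hammer, lying.
- oil_can: Bystander: red can, 66 mm wide, 120 mm tall.

How it is judged:
By the outcome, as a careful person would: the job done as asked, in the order asked, and still so for the second after the job is handed in, with the robot touching nothing.
It also fails if it takes over 72 s, if anything falls off the work surface, if the arm or the gripper's body presses on something with over 40 N, if the wrist force passes 120 N, or if a joint passes its speed limit or range.

## Working session

There is one attempt and no reset: what is moved stays moved. The work goes in short steps, Python scripts to look and compute and a tool call to move; the robot and the scene stay as the last step left them, time stands still between calls to the robot, and variables do not carry over. Pictures are saved under pics/ and viewed, at most 10 in all, crops included, and the job is handed in when it is done.

Besides the shell and the picture viewer there is one more tool, called in YAML: its name, and indented under it one key for each argument. jog_arm: Moves the arm, as the interface text tells. Its arguments: {"type":"object","properties":{"motion":{"type":"array"},"squeeze":{"type":"number"}},"required":["motion"]}

```bash
mkdir -p pics
cat > h.py <<'E'
import numpy as np, cv2
from station import ctrl
def P(n):
    m=ctrl.camera_model(n);K=np.array(m["intrinsics"]);R=cv2.Rodrigues(np.array(m["rvec"],float))[0];t=np.array(m["tvec"],float).ravel();return K,R,t
def ray(n,u,v,z):
    K,R,t=P(n);d=R.T@np.linalg.inv(K)@np.array([u,v,1.]);c=-R.T@t;return c+d*(z-c[2])/d[2]
def proj(n,p):
    K,R,t=P(n);q=K@(R@np.array(p,float)+t);return q[:2]/q[2]
def snap(n,f):
    a=ctrl.camera(n);cv2.imwrite("pics/"+f,a[:,:,::-1]);return a
E
python3 - <<'E'
from h import *
a=snap("scene","a.png");b=snap("side","b.png")
for n in("scene","side"):
    K,R,t=P(n);print(n,-R.T@t,R[2],K[0,0])
o=ctrl.get_obs();print(o["eef_rot"],o["force"],o["time_s"])
E
```

```text
scene [1.13770934 0.6225526  0.88332779] [-0.50538287 -0.51032718 -0.69581199] 431.1304253691793
side [-0.10294021  1.10171857  1.02412485] [ 0.42676533 -0.6742797  -0.6026759 ] 495.9127247590487
[-3.14062140e+00 -4.85711560e-05  2.88977974e+00] [-0.17008185  0.24768728 -0.4697021 ] 0.1
```

View pics/a.png

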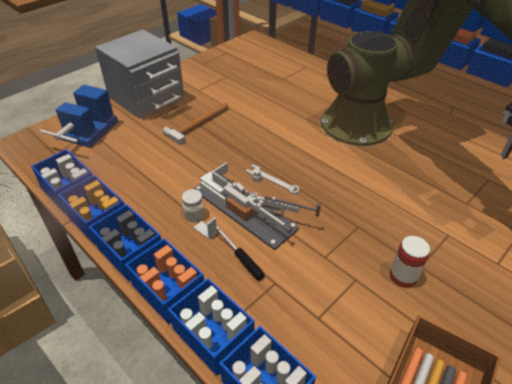

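View pics/b.png

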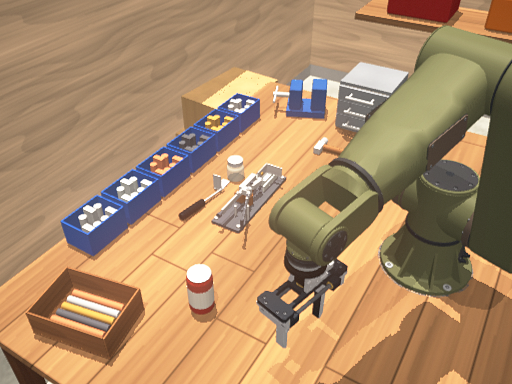

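The stand is around pixel (250,205) in the scene view, with the post at about (318,210), and around (250,195) in the side view. I'll enlarge both crops.

Run:
```python
import cv2
a=cv2.imread("pics/a.png")[150:260,180:340];b=cv2.imread("pics/b.png")[150:240,170:300]
cv2.imwrite("pics/a2.png",cv2.resize(a,None,fx=5,fy=5,interpolation=2));cv2.imwrite("pics/b2.png",cv2.resize(b,None,fx=6,fy=6,interpolation=2))
```

```text
(no output)
```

View pics/a2.png

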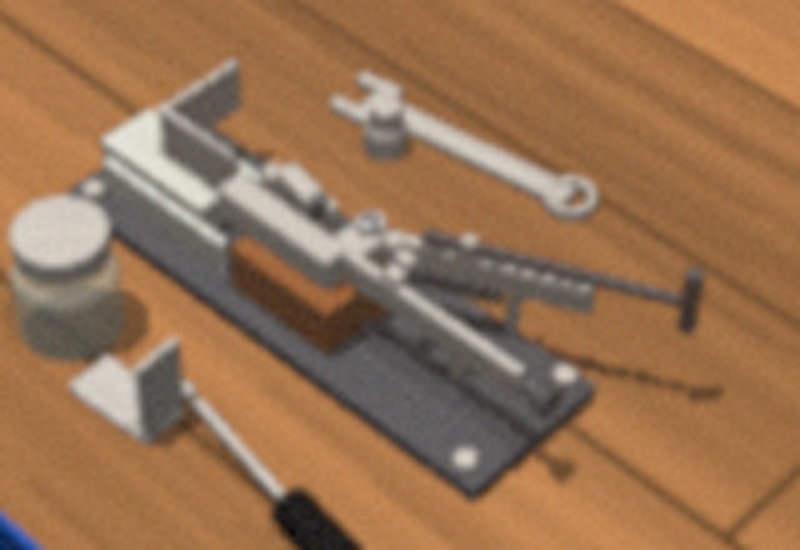

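View pics/b2.png

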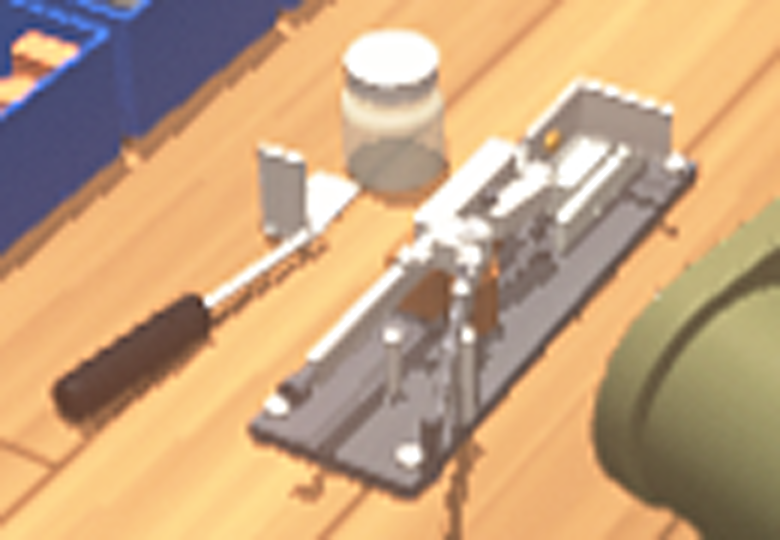

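Scene crop: the plate corners at the handle end are at (470,495) and (595,385), the post top at (693,272), the flange top edge runs from (163,108) to (238,62), and the fixed handle ends at (522,370). Side crop: corners at (250,430), (410,495) and (695,170), flange top from (582,82) to (672,110).

Run:
```python
from h import *
A=lambda u,v,z:ray("scene",180+(u+.5)/5-.5,150+(v+.5)/5-.5,z)
B=lambda u,v,z:ray("side",170+(u+.5)/6-.5,150+(v+.5)/6-.5,z)
src=[];dst=[]
def add(nm,p,s=None):
    print(nm,p.round(4))
    if s: src.append(s);dst.append(p[:2])
add("A c-+",A(470,488,.012),(-.145,.05));add("A c--",A(593,383,.012),(-.145,-.05))
add("B c-+",B(252,425,.012),(-.145,.05));add("B c--",B(412,488,.012),(-.145,-.05));add("B c+-",B(695,165,.012),(.175,-.05))
s=np.array(src);d=np.array(dst)
sc=s-s.mean(0);dc=d-d.mean(0)
th=np.arctan2((sc[:,0]*dc[:,1]-sc[:,1]*dc[:,0]).sum(),(sc*dc).sum())
R=np.array([[np.cos(th),-np.sin(th)],[np.sin(th),np.cos(th)]]);o=d.mean(0)-R@s.mean(0)
print("yaw",th,"o",o,"res",(s@R.T+o-d).round(4).tolist())
S=lambda p:((p[:2]-o)@R).round(4)
for nm,p in [("A tail",A(522,370,.068)),("A post",A(693,272,.096)),("B post",B(432,425,.096)),("A fl+",A(163,108,.075)),("A fl-",A(238,62,.075)),("B fl+",B(582,82,.075)),("B fl-",B(672,110,.075)),("A htail",A(592,290,.068)),("B tail",B(312,358,.068)),("A jar",A(60,215,.075)),("A socket",A(385,100,.036)),("wrench end",A(575,195,.005)),("wr",A(360,80,.005))]: print(nm,p[:2].round(4),"stand",S(p))
```

```text
A c-+ [0.6113 0.1749 0.012 ]
A c-- [0.5129 0.1731 0.012 ]
B c-+ [0.6061 0.1814 0.012 ]
B c-- [0.5097 0.1792 0.012 ]
B c+- [ 0.5176 -0.1357  0.012 ]
yaw -1.550353774853467 o [0.5631946  0.03381071] res [[-0.0011, 0.0049], [-0.0027, 0.0047], [0.0042, -0.0016], [0.0005, -0.0014], [-0.0009, -0.0065]]
A tail [0.5717 0.1711] stand [-0.1371  0.0114]
A post [0.4806 0.2037] stand [-0.1715 -0.0791]
B post [0.4744 0.2139] stand [-0.1819 -0.0851]
A fl+ [ 0.5734 -0.0997] stand [0.1337 0.0075]
A fl- [ 0.5164 -0.0992] stand [ 0.132  -0.0495]
B fl+ [ 0.5704 -0.0955] stand [0.1295 0.0046]
B fl- [ 0.5142 -0.0975] stand [ 0.1303 -0.0517]
A htail [0.5047 0.1598] stand [-0.1271 -0.056 ]
B tail [0.5702 0.1752] stand [-0.1412  0.0099]
A jar [ 0.6693 -0.0738] stand [0.1097 0.1039]
A socket [ 0.4483 -0.0467] stand [ 0.0781 -0.1165]
wrench end [0.4042 0.0668] stand [-0.0362 -0.1582]
wr [ 0.4207 -0.0953] stand [ 0.1262 -0.1451]
```

jog_arm:
  motion:
    - [-0.0416,-0.006,0,0,0,0.065,-1]
    - [-0.0416,-0.006,0,0,0,0.065,-1]
    - [-0.0416,-0.006,0,0,0,0.065,-1]
    - [-0.0416,-0.006,0,0,0,0.065,-1]
    - [-0.0416,-0.006,0,0,0,0.065,-1]
  squeeze: 10

```text
time_s: 0.6
ee_pos: [0.3193, 0.4266, 0.2051]
eef_rot: [-3.141, -0.0, 2.562]
force: [0.6, 0.3, 0.8]
grip_width: 0.0572
grip_force: 0.0
```

jog_arm:
  motion:
    - [-0.0416,-0.006,0,0,0,0.065,-1]
    - [-0.0416,-0.006,0,0,0,0.065,-1]
    - [-0.0416,-0.006,0,0,0,0.065,-1]
    - [-0.0416,-0.006,0,0,0,0.065,-1]
    - [-0.0416,-0.006,0,0,0,0.065,-1]

```text
time_s: 1.1
ee_pos: [0.457, 0.269, 0.2051]
eef_rot: [-3.141, -0.0, 2.237]
force: [0.6, 0.4, 0.1]
grip_width: 0.0174
grip_force: 0.0
```

jog_arm:
  motion:
    - [-0.0416,-0.006,0,0,0,0.065,-1]
    - [-0.0416,-0.006,0,0,0,0.065,-1]
    - [-0.0416,-0.006,0,0,0,0.065,-1]
    - [-0.0416,-0.006,0,0,0,0.065,-1]
    - [-0.0416,-0.006,0,0,0,0.065,-1]

```text
time_s: 1.6
ee_pos: [0.5372, 0.0757, 0.2051]
eef_rot: [-3.141, -0.0, 1.912]
force: [0.6, 0.9, -0.1]
grip_width: 0.0007
grip_force: 0.0
```

jog_arm:
  motion:
    - [-0.0416,-0.006,0,0,0,0.065,-1]
    - [-0.0416,-0.006,0,0,0,0.065,-1]
    - [-0.0416,-0.006,0,0,0,0.065,-1]
    - [-0.0416,-0.006,0,0,0,0.065,-1]
    - [-0.0416,-0.006,0,0,0,0.065,-1]

```text
time_s: 2.1
ee_pos: [0.5514, -0.133, 0.2051]
eef_rot: [-3.141, -0.0, 1.587]
force: [1.1, 0.1, 0.5]
grip_width: 0.0004
grip_force: 0.0
```

jog_arm:
  motion:
    - [0,0,0.04,0,0,0,-1]
    - [0,0,0.04,0,0,0,-1]
    - [0,0,0.04,0,0,0,-1]
    - [0,0,0.033,0,0,0,-1]
    - [0,0,0,0,0,0,-1]

```text
time_s: 2.6
ee_pos: [0.5492, -0.1306, 0.0482]
eef_rot: [-3.134, -0.002, 1.59]
force: [0.3, -0.2, -0.4]
grip_width: 0.0006
grip_force: 0.0
```

jog_arm:
  motion:
    - [0.005,0,0,0,0,0,-1]
    - [0.005,0,0,0,0,0,-1]
    - [0.004,0,0,0,0,0,-1]
    - [0.003,0,0,0,0,0,-1]
    - [0.002,0,0,0,0,0,-1]

```text
time_s: 3.1
ee_pos: [0.5516, -0.1119, 0.0532]
eef_rot: [3.141, 0.0, 1.59]
force: [0.2, -0.5, 0.5]
grip_width: 0.0005
grip_force: 0.0
```

jog_arm:
  motion:
    - [0.002,0,0,0,0,0,-1]
    - [0.002,0,0,0,0,0,-1]
    - [0.002,0,0,0,0,0,-1]
    - [0.002,0,0,0,0,0,-1]
    - [0.002,0,0,0,0,0,-1]

```text
time_s: 3.6
ee_pos: [0.5514, -0.1042, 0.0532]
eef_rot: [3.14, 0.003, 1.589]
force: [-1.1, -14.7, 2.4]
grip_width: 0.0003
grip_force: 7.1
```

jog_arm:
  motion:
    - [0.003,0,0,0,0,0,-1]
    - [0.003,0,0,0,0,0,-1]
    - [0.003,0,0,0,0,0,-1]
    - [0.003,0,0,0,0,0,-1]
    - [0.003,0,0,0,0,0,-1]

```text
time_s: 4.1
ee_pos: [0.5511, -0.0892, 0.0531]
eef_rot: [3.141, 0.003, 1.589]
force: [-1.9, -14.4, 2.9]
grip_width: 0.0006
grip_force: 7.1
```

jog_arm:
  motion:
    - [0.001,0,0,0,0,0,-1]
    - [0.001,0,0,0,0,0,-1]
    - [0.001,0,0,0,0,0,-1]
    - [0.001,0,0,0,0,0,-1]
    - [0.001,0,0,0,0,0,-1]

```text
time_s: 4.6
ee_pos: [0.551, -0.0842, 0.0531]
eef_rot: [3.141, 0.003, 1.589]
force: [-2.9, -13.7, 2.8]
grip_width: 0.0005
grip_force: 7.0
```

jog_arm:
  motion:
    - [0.001,0,0,0,0,0,-1]
    - [0.001,0,0,0,0,0,-1]
    - [0.001,0,0,0,0,0,-1]
    - [0.001,0,0,0,0,0,-1]
    - [0.001,0,0,0,0,0,-1]

```text
time_s: 5.1
ee_pos: [0.5509, -0.0792, 0.0531]
eef_rot: [3.141, 0.003, 1.589]
force: [-1.5, -13.9, 3.5]
grip_width: 0.0004
grip_force: 7.0
```

jog_arm:
  motion:
    - [0.001,0,0,0,0,0,-1]
    - [0.001,0,0,0,0,0,-1]
    - [0.001,0,0,0,0,0,-1]

```text
time_s: 5.4
ee_pos: [0.5508, -0.0768, 0.0532]
eef_rot: [3.141, 0.004, 1.59]
force: [-3.4, -23.7, 2.5]
grip_width: 0.0005
grip_force: 12.0
```

jog_arm:
  motion:
    - [0.0003,0,0,0,0,0,-1]
    - [0,0,0,0,0,0,-1]

```text
time_s: 5.6
ee_pos: [0.5508, -0.0769, 0.0532]
eef_rot: [3.141, 0.004, 1.589]
force: [-2.2, -22.4, 3.4]
grip_width: 0.0005
grip_force: 10.5
```

jog_arm:
  motion:
    - [0.0003,0,0,0,0,0,-1]
    - [0,0,0,0,0,0,-1]

```text
time_s: 5.8
ee_pos: [0.5508, -0.0768, 0.0532]
eef_rot: [3.141, 0.005, 1.589]
force: [-2.5, -22.1, 2.1]
grip_width: 0.0006
grip_force: 11.5
```

jog_arm:
  motion:
    - [-0.02,0,0,0,0,0,-1]
    - [-0.02,0,-0.01,0,0,0,-1]
    - [0,0,-0.045,0,0,0,-1]
    - [0,0,-0.045,0,0,0,-1]
    - [0,0,-0.04,0,0,0,-1]

```text
time_s: 6.3
ee_pos: [0.5513, -0.1139, 0.1948]
eef_rot: [3.141, 0.0, 1.589]
force: [0.5, 0.2, -0.5]
grip_width: -0.0
grip_force: 0.0
```

Run:
```python
from h import *
a=snap("scene","c.png")
cv2.imwrite("pics/c2.png",cv2.resize(cv2.imread("pics/c.png")[150:260,180:340],None,fx=5,fy=5,interpolation=2))
```

```text
(no output)
```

View pics/c2.png

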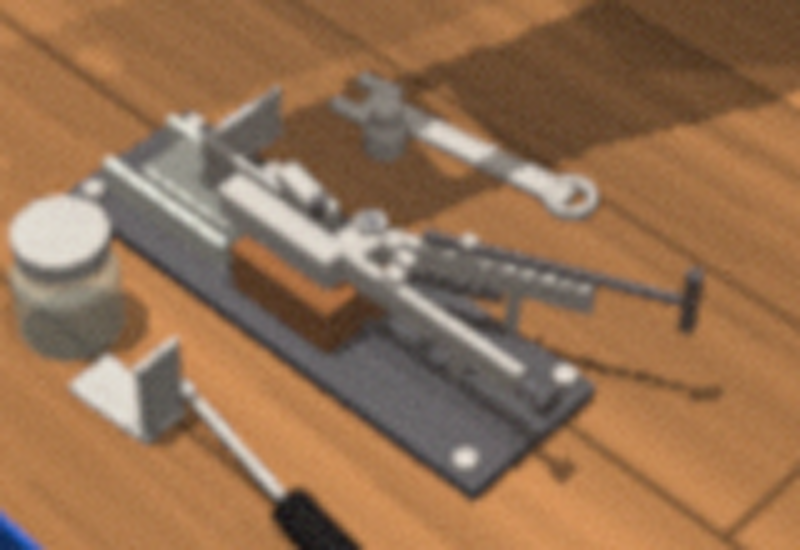

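Flange corner moved to (282,92) in the crop; all else is unmoved. Now to the handle.

jog_arm:
  motion:
    - [0.044,-0.016,0,0,0,0,-1]
    - [0.044,-0.016,0,0,0,0,-1]
    - [0.044,-0.016,0,0,0,0,-1]
    - [0.044,-0.016,0,0,0,0,-1]
    - [0.044,-0.016,0,-0.1,0,0,-1]

```text
time_s: 6.85
ee_pos: [0.4672, 0.1063, 0.1923]
eef_rot: [3.041, -0.001, 1.589]
force: [1.3, 1.3, 0.1]
grip_width: 0.0006
grip_force: 0.0
```

jog_arm:
  motion:
    - [0.043,-0.016,0,-0.1,0,0,-1]
    - [0,0,0,-0.1,0,0,-1]
    - [0,0,0,-0.15,0,0,-1]
    - [0,0,0,0,0,0,-1]

```text
time_s: 7.25
ee_pos: [0.4482, 0.1478, 0.1898]
eef_rot: [2.69, 0.0, 1.592]
force: [0.1, 0.1, -0.2]
grip_width: 0.0006
grip_force: 0.0
```

Run:
```python
from h import *
print("flange corner",ray("scene",180+282.5/5-.5,150+92.5/5-.5,.075))
print(ctrl.get_obs()["ee_pos"],ctrl.get_obs()["eef_rot"])
a=snap("wrist","w.png")
for p in [(.5,.16,.068),(.48,.209,.096),(.57,.173,.068),(.467,.149,.05)]: print(proj("wrist",p))
```

```text
flange corner [ 0.51651488 -0.06212771  0.075     ]
[0.44824079 0.14777153 0.18977102] [2.68960406e+00 1.17362556e-04 1.59195083e+00]
[249.22113197 176.04909784]
[243.11480902 134.45361164]
[300.36539668 161.74554918]
[217.10402247 184.34450792]
```

View pics/w.png

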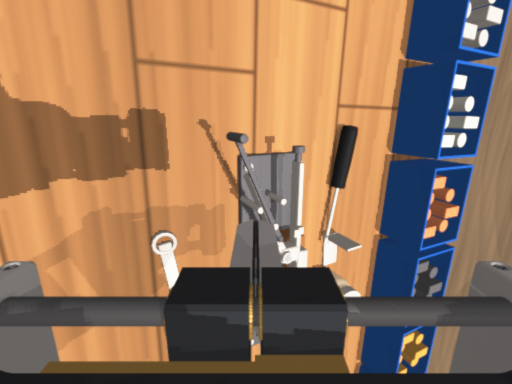

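Wrist view: post top at (236,136), lever running to the pliers at about (285,250), no obstacle on the moving handle's outer side.

jog_arm:
  motion:
    - [0,-0.015,0.031,0,0,0,-1]
    - [0,-0.015,0.031,0,0,0,-1]
    - [0,-0.015,0.031,0,0,0,-1]
    - [0,-0.015,0.031,0,0,0,-1]
    - [0,0,0,0,0,0,-1]

```text
time_s: 7.8
ee_pos: [0.4492, 0.1462, 0.0495]
eef_rot: [2.7, 0.003, 1.588]
force: [0.0, 0.6, 0.4]
grip_width: 0.0005
grip_force: 0.0
```

jog_arm:
  motion:
    - [0,0.009,0.0043,0,0,0,-1]
    - [0,0.009,0.0043,0,0,0,-1]
    - [0,0.0045,0.0022,0,0,0,-1]
    - [0,0.0027,0.0013,0,0,0,-1]
    - [0,0.0027,0.0013,0,0,0,-1]

```text
time_s: 8.3
ee_pos: [0.4818, 0.148, 0.0538]
eef_rot: [2.691, -0.0, 1.59]
force: [-0.2, 1.2, 0.7]
grip_width: 0.0001
grip_force: 0.0
```

jog_arm:
  motion:
    - [0,0.0027,0.0013,0,0,0,-1]
    - [0,0.0027,0.0013,0,0,0,-1]
    - [0,0.0027,0.0013,0,0,0,-1]
    - [0,0.0027,0.0013,0,0,0,-1]
    - [0,0.0027,0.0013,0,0,0,-1]

```text
time_s: 8.8
ee_pos: [0.4956, 0.1482, 0.0526]
eef_rot: [2.694, 0.001, 1.59]
force: [-18.4, 3.0, 7.4]
grip_width: 0.0002
grip_force: 7.7
```

jog_arm:
  motion:
    - [0,0.0018,0.0009,0,0,0,-1]
    - [0,0.0018,0.0009,0,0,0,-1]
    - [0,0.0018,0.0009,0,0,0,-1]

```text
time_s: 9.1
ee_pos: [0.4999, 0.1482, 0.0516]
eef_rot: [2.697, 0.001, 1.59]
force: [-22.0, 3.3, 8.0]
grip_width: 0.0007
grip_force: 9.6
```

jog_arm:
  motion:
    - [0,0.0018,0.0006,0,0,0,-1]
    - [0,0.0018,0.0006,0,0,0,-1]
    - [0,0.0018,0.0006,0,0,0,-1]
    - [0,0.0018,0.0006,0,0,0,-1]
    - [0,0.0018,0.0006,0,0,0,-1]

```text
time_s: 9.6
ee_pos: [0.5087, 0.1486, 0.0523]
eef_rot: [2.699, 0.001, 1.59]
force: [-22.3, 7.2, 5.1]
grip_width: 0.0004
grip_force: 9.8
```

jog_arm:
  motion:
    - [0,0.0018,0.0007,0,0,0,-1]
    - [0,0.0018,0.0007,0,0,0,-1]
    - [0,0.0018,0.0007,0,0,0,-1]
    - [0,0.0018,0.0007,0,0,0,-1]

```text
time_s: 10.0
ee_pos: [0.5163, 0.1489, 0.0527]
eef_rot: [2.699, 0.001, 1.59]
force: [-20.6, 8.8, 0.6]
grip_width: 0.0005
grip_force: 9.1
```

Force is well under the limit and easing. Carry on.

jog_arm:
  motion:
    - [0,0.0018,0.0008,0,0,0,-1]
    - [0,0.0018,0.0008,0,0,0,-1]
    - [0,0.0018,0.0008,0,0,0,-1]
    - [0,0.0018,0.0008,0,0,0,-1]
    - [0,0.0018,0.0008,0,0,0,-1]

```text
time_s: 10.5
ee_pos: [0.5269, 0.1491, 0.0533]
eef_rot: [2.698, 0.001, 1.59]
force: [-12.2, 6.6, -2.4]
grip_width: 0.0008
grip_force: 5.4
```

jog_arm:
  motion:
    - [0,0.0018,0.0008,0,0,0,-1]
    - [0,0.0018,0.0008,0,0,0,-1]
    - [0,0.0018,0.0008,0,0,0,-1]
    - [0,0.0018,0.0008,0,0,0,-1]

```text
time_s: 10.9
ee_pos: [0.5366, 0.149, 0.0547]
eef_rot: [2.694, 0.0, 1.59]
force: [-1.3, -1.0, -0.9]
grip_width: 0.0005
grip_force: 0.5
```

jog_arm:
  motion:
    - [0,0.0018,0.0009,0,0,0,-1]
    - [0,0.0018,0.0009,0,0,0,-1]
    - [0,0.0009,0.0005,0,0,0,-1]

```text
time_s: 11.2
ee_pos: [0.5427, 0.1492, 0.0557]
eef_rot: [2.691, -0.0, 1.59]
force: [-1.0, -0.3, -0.1]
grip_width: 0.0007
grip_force: 0.2
```

jog_arm:
  motion:
    - [0,0.0009,0.0004,0,0,0,-1]
    - [0,0.0009,0.0004,0,0,0,-1]

```text
time_s: 11.4
ee_pos: [0.5437, 0.1492, 0.0552]
eef_rot: [2.693, 0.0, 1.59]
force: [-9.9, 2.3, 4.2]
grip_width: 0.0002
grip_force: 5.4
```

jog_arm:
  motion:
    - [0,0.0009,0.0004,0,0,0,-1]
    - [0,0.0006,0.0003,0,0,0,-1]

```text
time_s: 11.6
ee_pos: [0.5444, 0.1494, 0.0549]
eef_rot: [2.695, 0.0, 1.59]
force: [-19.3, 3.8, 9.5]
grip_width: 0.0006
grip_force: 10.1
```

jog_arm:
  motion:
    - [0,-0.009,-0.004,0,0,0,-1]
    - [0,-0.027,-0.013,0,0,0,-1]
    - [0,-0.027,-0.013,0,0,0,-1]
    - [0,0.015,-0.031,0,0,0,-1]
    - [0,0.015,-0.031,0,0,0,-1]

```text
time_s: 12.1
ee_pos: [0.4749, 0.1479, 0.1243]
eef_rot: [2.693, 0.0, 1.591]
force: [0.2, -0.4, -0.1]
grip_width: 0.0005
grip_force: 0.0
```

jog_arm:
  motion:
    - [0,0.015,-0.031,0.1,0,0,-1]
    - [0,0.0,-0.031,0.15,0,0,-1]
    - [0,0.0,0,0.15,0,0,-1]
    - [0,0.0,0,0.05,0,0,-1]

```text
time_s: 12.5
ee_pos: [0.4679, 0.1475, 0.1857]
eef_rot: [3.129, 0.0, 1.588]
force: [0.5, -0.6, -0.8]
grip_width: 0.0006
grip_force: 0.0
```

Run:
```python
from h import *
print(ctrl.get_obs()["ee_pos"],ctrl.get_obs()["eef_rot"])
a=snap("scene","d.png");b=snap("side","e.png")
A=cv2.resize(a[150:260,180:340,::-1],None,fx=5,fy=5,interpolation=2)
cv2.imwrite("pics/d2.png",A)
```

```text
[0.46792404 0.1474656  0.18569585] [3.12879011e+00 2.01599605e-04 1.58830148e+00]
```

View pics/d2.png

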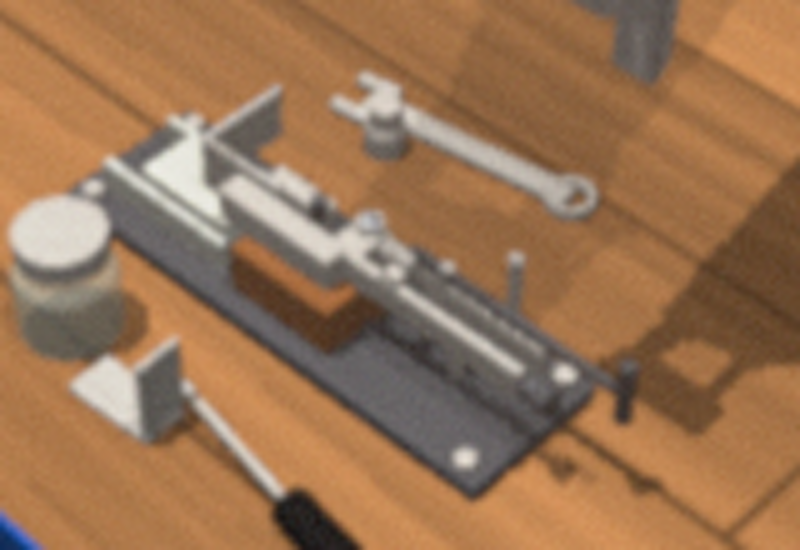

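The pliers stay locked: the handles are nearly parallel and the post top is now at (627,366) in the crop.

Run:
```python
from h import *
p=ray("scene",180+627.5/5-.5,150+364.5/5-.5,.096);print(p)
print(proj("side",p))
b=cv2.imread("pics/e.png")[160:260,180:310];cv2.imwrite("pics/e2.png",cv2.resize(b,None,fx=6,fy=6,interpolation=2))
```

```text
[0.55215599 0.22010929 0.096     ]
[217.66837876 212.4485461 ]
```

View pics/e2.png

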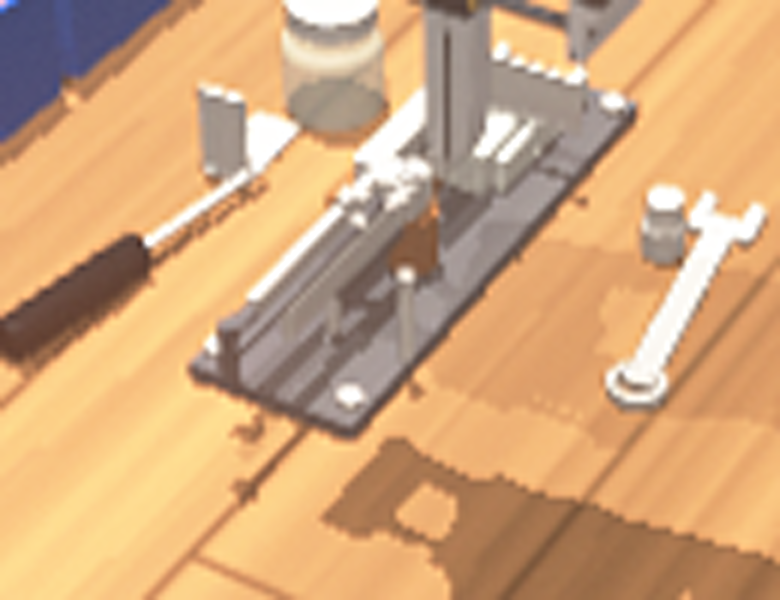

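jog_arm:
  motion:
    - [0.0195,0.03,0,0.012,0,0,-1]
    - [0.0195,0.03,0,0,0,0,-1]
    - [0.0195,0.03,0,0,0,0,-1]
    - [0.0195,0.03,0,0,0,0,-1]
    - [0,0,0,0,0,0,-1]

```text
time_s: 13.1
ee_pos: [0.5867, 0.2292, 0.1833]
eef_rot: [3.138, 0.001, 1.59]
force: [-0.6, -0.3, -0.5]
grip_width: 0.0008
grip_force: 0.0
```

jog_arm:
  motion:
    - [0,0,0.035,0,0,0,-1]
    - [0,0,0.035,0,0,0,-1]
    - [0,0,0.03,0,0,0,-1]
    - [0,0,0.02,0,0,0,-1]
    - [0,0,0,0,0,0,-1]

```text
time_s: 13.6
ee_pos: [0.5837, 0.2267, 0.0624]
eef_rot: [-3.141, 0.003, 1.589]
force: [-0.5, -0.1, -0.1]
grip_width: 0.0006
grip_force: 0.0
```

jog_arm:
  motion:
    - [0,-0.004,0,0,0,0,-1]
    - [0,-0.004,0,0,0,0,-1]
    - [0,-0.004,0,0,0,0,-1]
    - [0,-0.004,0,0,0,0,-1]

```text
time_s: 14.0
ee_pos: [0.5696, 0.2274, 0.0658]
eef_rot: [3.137, 0.001, 1.589]
force: [0.7, 0.1, 0.5]
grip_width: 0.0002
grip_force: 0.0
```

jog_arm:
  motion:
    - [0,-0.004,0,0,0,0,-1]
    - [0,-0.004,0,0,0,0,-1]
    - [0,-0.004,0,0,0,0,-1]
    - [0,-0.004,0,0,0,0,-1]

```text
time_s: 14.4
ee_pos: [0.5538, 0.2269, 0.0651]
eef_rot: [3.138, 0.001, 1.589]
force: [4.0, -2.0, 1.9]
grip_width: 0.0004
grip_force: 1.9
```

jog_arm:
  motion:
    - [0,-0.003,0,0,0,0,-1]
    - [0,-0.003,0,0,0,0,-1]
    - [0,-0.003,0,0,0,0,-1]
    - [0,-0.003,0,0,0,0,-1]

```text
time_s: 14.8
ee_pos: [0.5419, 0.2262, 0.0648]
eef_rot: [3.138, 0.002, 1.589]
force: [5.0, -3.6, 1.6]
grip_width: 0.0003
grip_force: 2.2
```

jog_arm:
  motion:
    - [0,-0.003,0,0,0,0,-1]
    - [0,-0.003,0,0,0,0,-1]
    - [0,-0.003,0,0,0,0,-1]

```text
time_s: 15.1
ee_pos: [0.5326, 0.2263, 0.0647]
eef_rot: [3.139, 0.001, 1.589]
force: [3.5, -3.4, 0.1]
grip_width: 0.0003
grip_force: 1.6
```

jog_arm:
  motion:
    - [0,-0.003,0,0,0,0,-1]
    - [0,0,0,0,0,0,-1]

```text
time_s: 15.3
ee_pos: [0.5293, 0.2266, 0.0647]
eef_rot: [3.139, 0.001, 1.589]
force: [2.8, 0.1, 0.4]
grip_width: 0.0005
grip_force: 0.9
```

jog_arm:
  motion:
    - [0,-0.003,0,0,0,0,-1]
    - [0,-0.003,0,0,0,0,-1]
    - [0,0,0,0,0,0,-1]

```text
time_s: 15.6
ee_pos: [0.5231, 0.2265, 0.0646]
eef_rot: [3.139, 0.001, 1.589]
force: [-0.5, -0.7, 0.4]
grip_width: 0.0002
grip_force: 0.0
```

jog_arm:
  motion:
    - [0,-0.003,0,0,0,0,-1]
    - [0,-0.003,0,0,0,0,-1]
    - [0,0,0,0,0,0,-1]

```text
time_s: 15.9
ee_pos: [0.5174, 0.2263, 0.0647]
eef_rot: [3.139, 0.001, 1.589]
force: [-0.2, 0.1, 0.5]
grip_width: 0.0006
grip_force: 0.0
```

Run:
```python
from h import *
a=snap("scene","f.png")
cv2.imwrite("pics/f2.png",cv2.resize(a[150:260,180:340,::-1],None,fx=5,fy=5,interpolation=2))
```

```text
(no output)
```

View pics/f2.png

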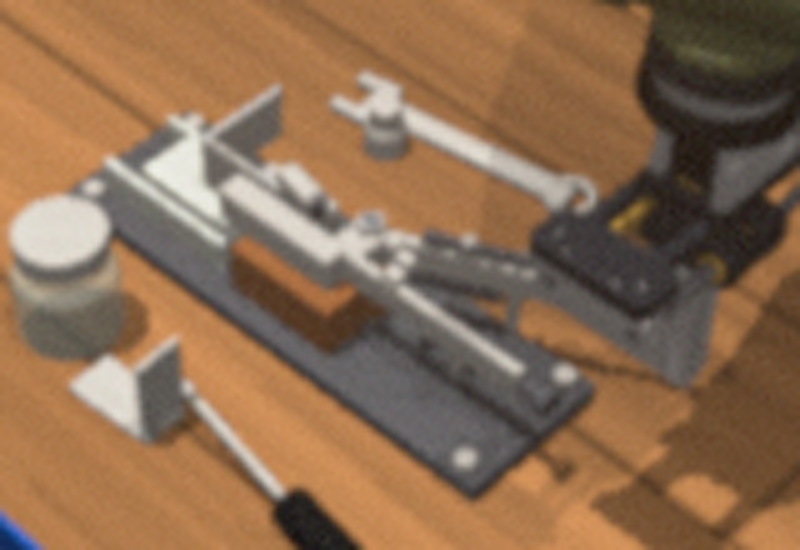

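The handle has sprung back open and lies as at the start; the bracket is still home. I'll back the finger off and lift clear.

jog_arm:
  motion:
    - [0.005,0.01,0,0,0,0,-1]
    - [0.005,0.01,0,0,0,0,-1]
    - [0,0,-0.04,0,0,0,-1]
    - [0,0,-0.045,0,0,0,-1]
    - [0,0,-0.045,0,0,0,-1]

```text
time_s: 16.45
ee_pos: [0.537, 0.2367, 0.1962]
eef_rot: [3.139, 0.001, 1.589]
force: [0.9, -0.5, 0.0]
grip_width: 0.0006
grip_force: 0.0
```

jog_arm:
  motion:
    - [0.04,0,-0.01,0,0,0,-1]
    - [0.04,0,0,0,0,0,-1]
    - [0.04,0,0,0,0,0,-1]
    - [0,0,0,0,0,0,-1]
    - [0,0,0,0,0,0,-1]

```text
time_s: 16.95
ee_pos: [0.5347, 0.3572, 0.2041]
eef_rot: [3.139, 0.001, 1.59]
force: [0.3, 0.2, 0.3]
grip_width: 0.0002
grip_force: 0.0
```

Run:
```python
from h import *
a=snap("scene","g.png")[150:260,180:340,::-1];b=snap("side","g2.png")[150:240,170:300,::-1]
cv2.imwrite("pics/g3.png",np.vstack([cv2.resize(a,(436,300),interpolation=2),cv2.resize(b,(436,300),interpolation=2)]))
print(ctrl.get_obs()["force"])
```

```text
[ 0.55031488  0.13078535 -1.31354474]
```

View pics/g3.png

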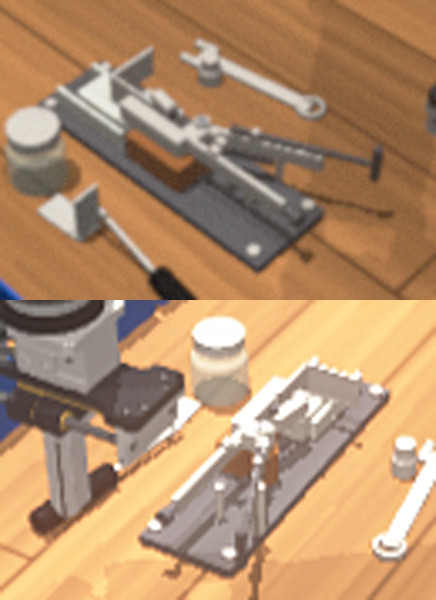

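The pliers are fully open with the handle on its stop pin, the bracket is home, the bystanders are untouched and the arm is clear.

```bash
python3 -c "
from station import ctrl
print(ctrl.hand_in())"
```

```text
the job is handed in; nothing more can be done
None
```

I handed the job in at about 17 s: the bracket was pushed home, and the pliers locked by themselves, then were released and sprang fully open with the bracket still home. The highest force reading was about 24 N; I did not check directly that the bush is flush.

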